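# Unlock the flask slide and send it to its end stop

### The job

Two transfer slides stand on the lab bench. On the one whose carriage carries the long-necked flask, pull the spring-loaded locking pin up, turn it a quarter turn so that it rests in its notch and stays out when you let go, then slide the carriage all the way along its rails to the far end stop. Leave the pin resting out, and leave the other slide, with the tube rack, locked.

Things in the scene. Friction and masses are not known exactly. Their poses are not given: they have to be found in the camera images.
- flask_pin_bar (a point): Centre of the black T-bar (52 mm along its x, 12 wide, 14 high) on the flask slide's upright pin; 96 mm above the bench when locked, lying along the rails within 6 degrees. Spring: 5 N, 11 N at 25 mm. Its key sits in a slotted sleeve (top 60 mm above the bench). Lifted 20 to 30 mm it turns freely either way; let go a quarter turn on (75 to 100 degrees, stop at 100) it stays 14 mm up in a notch.
- flask_carriage_grip (a point): Point in the upright black fin at the near end of the flask carriage, 60 mm above the bench. Fin 34 mm long along x, 14 thick (y), top 16 mm above this point, carriage plate 32 mm below. Its x axis points along the rails to the far end stop. The clamped flask (62 mm wide, 160 tall) stands 85 mm ahead; the pin starts 105 mm ahead and 95 mm towards minus y.
- flask_carriage (a joint): Travel of the flask carriage along its rails, m: 0 at the start (locked, the pin through its side tab), 0.09 at the far end stop. About 1.5 N of friction; it stays where it is left.
- rack_pin (a joint): Lift of the locking pin of the other slide, m: 0 locked. Same build, but its carriage carries a grey block of stoppered test tubes. To be left alone.

How it is judged:
By the outcome, as a careful person would: the job done as asked, in the order asked, and still so for the second after the job is handed in, with the robot touching nothing.
It also fails if it takes over 48 s, if anything falls off the work surface, if the arm or the gripper's body presses on something with over 40 N, if the wrist force passes 120 N, or if a joint passes its speed limit or range.

### The arm

A 6-joint arm with a two-finger parallel gripper is mounted at the origin on the work surface. World frame = base frame: x ahead of the robot, y to its left, z up, the work surface at z = 0. Lengths are in m, angles in rad, forces in N, time in s.
With the tool pointing down it reaches from about 0.4 to 0.825 m from the base axis. Payload 7 kg.
Tool frame: the origin (TCP) lies between the finger pads; the fingertips stand 19 mm ahead of it and the grasp point (between the pads) is the TCP; z points along the fingers, y is the direction in which the jaws open and shut (so a half turn about z gives the same grasp; the last joint's range is limited). The gripper opens to 85 mm and grips with 20 to 120 N. Pads are 22 mm wide; open, the fingers measure 114 mm over their backs; the gripper's body (76 mm by 85 mm) begins 54 mm behind the grasp point. The pads swing forward as they close: fully open they stand 13 mm farther back than shut.
Start: joints at [-0.945, 0.359, 0.012, 0, -1.224, -0.288], TCP at [0.224, -0.637, 0.25] pointing down, gripper open.
Joint ranges: [-3.07, 3.07], [-1.43, 2.12], [-1.02, 1.25], [-3.03, 1.67], [-3.05, -0], [-3.03, 3.03]. Speed limits (rad/s): [2.39, 2.39, 3.01, 3.14, 3.14, 3.14].

### API

Orientations are given as a unit quaternion [w, x, y, z].
In Python, from station import arm gives the robot as it stands. Calls block until the motion is done:
- arm.movep(position, orientation): joint-space move of the TCP to a pose.
- arm.servo_line(position, vel=0.15, rot=None, f_stop=None): straight line of the TCP; rot=None keeps the orientation; vel is the mean speed in m/s. With f_stop (N) it stops when the force on the tool has changed by that much, and returns True; else False.
- arm.move_j(angles): joint-space move.
- arm.gripper_to(opening): finger opening in m; the grip force is fixed at half the most; returns when the fingers have stopped.
- arm.sleep(seconds).
- arm.solve_ik(position, orientation): joint angles nearest the present ones, or None.
- arm.read_state(): the state.
- arm.snapshot(name): name is "side" or "top" or "wrist"; returns a dict with "frame" (384x512x3 uint8, red, green, blue), "vertical_fov" (degrees; the focal length in pixels is half the picture's height over the tangent of half this angle, whatever the lens; pixels are square), "cx", "cy" (the principal point, pixels), "world_from_camera" (4x4, takes a point from camera to world coordinates); the wrist camera has in their place "hand_eye" (4x4, takes a point from camera to tool coordinates, whose origin is the TCP and whose axes are the flange's). Camera axes: x right, y down, z forward; pixel columns grow to the right and rows downward; lengths in m; the calibration is good to about 2 mm. A picture is of the moment at which its call begins: read the wrist's pose just before it. There is no depth.
A pose or a line that the arm cannot do raises arm.IKError and nothing moves.
- arm.hand_in(): hands the job in, once; it reports no verdict.
The state is a dict: "time_s": time; "q": joint angles; "joint_vel": joint speeds; "joint_efforts": joint torques, N m; "eef_pos": TCP position; "eef_rot": TCP orientation; "force": force on the tool from outside, world axes, zero at the start; "moment": the same for the moment, N m; "grip_width": finger opening in m.
Only numpy, scipy, OpenCV 4.12 (cv2) and the standard library are available. Lean on these libraries where they do the work, as an engineer would, in place of code of your own. Each camera call takes 0.05 s, during which the arm holds its last target.

## Working session

There is one attempt and no reset: what is moved stays moved. The work goes in short steps, each a Python script; the robot and the scene stay as the last script left them, time stands still between calls to the robot, and variables do not carry over. Pictures are saved under pics/ and viewed, and the job is handed in when it is done.

```bash
mkdir -p pics; ls
python3 - <<'E'
from station import arm
import cv2,numpy as np
s=arm.read_state();print(s)
for n in("side","top","wrist"):
    d=arm.snapshot(n);cv2.imwrite(f"pics/{n}0.png",d["frame"][:,:,::-1])
    print(n,{k:(np.round(v,4).tolist() if hasattr(v,'shape') else v) for k,v in d.items() if k!="frame"})
E
```

```text
pics
{'time_s': 0.0, 'q': array([-9.44887275e-01,  3.59424854e-01,  1.10593866e-02, -3.62685785e-04,
       -1.22412155e+00, -2.88103783e-01]), 'joint_vel': array([-0.00196116, -0.00110523,  0.00082696, -0.00058847, -0.00108928,
       -0.00169346]), 'joint_efforts': array([-2.10348444e-03, -5.83324134e+01,  2.93418199e+01,  6.93631813e+00,
       -5.99437175e-03, -2.38203722e-05]), 'eef_pos': array([ 0.22353623, -0.63642542,  0.24933708]), 'eef_rot': array([-2.20016014e-04, -1.68039757e-01,  9.85779842e-01,  8.33831668e-04]), 'force': array([-0.15846001, -0.65239607, -0.77019432]), 'moment': array([-0.00573291,  0.00775068,  0.03489183]), 'grip_width': 0.08565505717530579}
side {'vertical_fov': 44.621679311916594, 'cx': 258.9462481512735, 'cy': 191.1307713759576, 'world_from_camera': [[-0.9546, -0.1896, 0.2297, 0.3044], [-0.2969, 0.5449, -0.7842, 0.7461], [0.0235, -0.8168, -0.5765, 0.6358], [0.0, 0.0, 0.0, 1.0]]}
top {'vertical_fov': 48.2193461277889, 'cx': 248.37688350356967, 'cy': 190.94891512314172, 'world_from_camera': [[-0.0271, -0.9928, 0.117, 0.4065], [-0.9996, 0.028, 0.0053, -0.0108], [-0.0085, -0.1168, -0.9931, 1.0163], [0.0, 0.0, 0.0, 1.0]]}
wrist {'vertical_fov': 67.68007241831802, 'cx': 255.51818207891864, 'cy': 193.74609391251084, 'hand_eye': [[0.0004, -0.9474, -0.3199, 0.0815], [1.0, 0.0003, 0.0003, 0.0003], [-0.0002, -0.3199, 0.9474, -0.124], [0.0, 0.0, 0.0, 1.0]]}
```

View pics/side0.png

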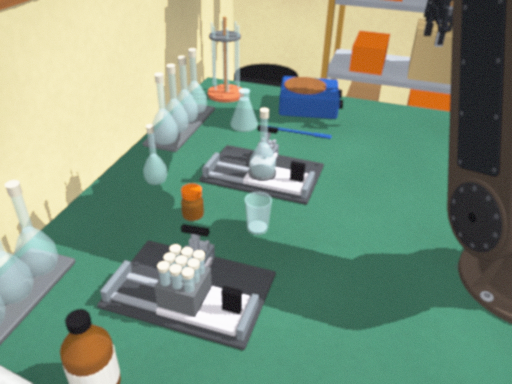

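View pics/top0.png

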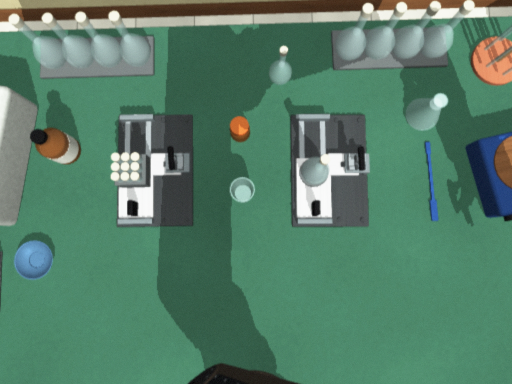

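Run:
```python
import cv2,numpy as np
a=cv2.imread("pics/top0.png")[100:240,270:390];b=cv2.imread("pics/side0.png")[95:205,190:340]
cv2.imwrite("pics/topz.png",cv2.resize(a,None,fx=4,fy=4,interpolation=2))
cv2.imwrite("pics/sidez.png",cv2.resize(b,None,fx=5,fy=5,interpolation=2))
```

```text
(no output)
```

View pics/topz.png

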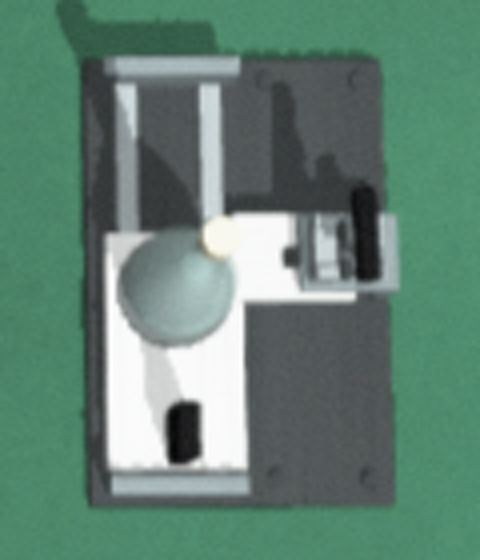

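View pics/sidez.png

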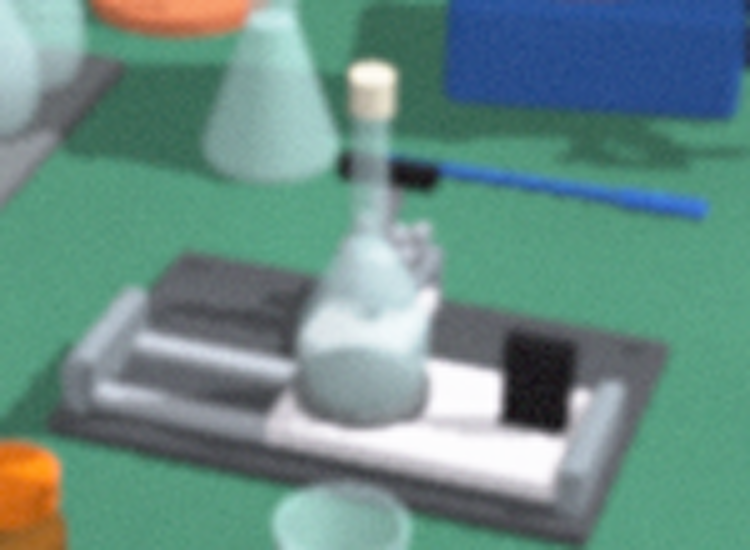

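View pics/wrist0.png

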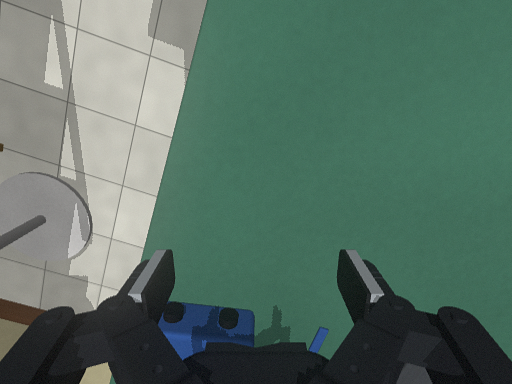

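```bash
cat > h.py <<'E'
import cv2,numpy as np
from station import arm
def ray(d,uv,z,T=None):
    f=d["frame"].shape[0]/2/np.tan(np.radians(d["vertical_fov"])/2)
    T=d["world_from_camera"] if T is None else T
    c=np.array([(uv[0]-d["cx"])/f,(uv[1]-d["cy"])/f,1.])
    r=T[:3,:3]@c;o=T[:3,3];return o+r*(z-o[2])/r[2]
def proj(d,p,T=None):
    f=d["frame"].shape[0]/2/np.tan(np.radians(d["vertical_fov"])/2)
    T=d["world_from_camera"] if T is None else T
    c=T[:3,:3].T@(np.array(p)-T[:3,3]);return np.array([f*c[0]/c[2]+d["cx"],f*c[1]/c[2]+d["cy"]])
def save(d,n,k=1):cv2.imwrite(f"pics/{n}.png",d["frame"][:,:,::-1])
def blobs(d,thr,x0,x1,y0,y1,amin=15):
    m=((d["frame"].max(2)<thr)*255).astype(np.uint8);M=np.zeros_like(m);M[y0:y1,x0:x1]=m[y0:y1,x0:x1]
    cs,_=cv2.findContours(M,cv2.RETR_EXTERNAL,cv2.CHAIN_APPROX_NONE)
    return sorted([c for c in cs if cv2.contourArea(c)>amin],key=cv2.contourArea,reverse=True)
E
python3 - <<'E'
from h import *
d=arm.snapshot("top")
for c in blobs(d,38,285,380,105,235):
    (u,v),wh,a=cv2.minAreaRect(c);print("blob",cv2.contourArea(c),(round(u,1),round(v,1)),np.round(wh,1),round(a,1),cv2.boundingRect(c))
    for z in(.076,.096,.103):
        print(z,ray(d,(u,v),z).round(4))
    B=cv2.boxPoints(((u,v),wh,a));print([ray(d,b,.1).round(4)[:2].tolist() for b in B])
# white carriage
f=d["frame"].astype(int);m=((f.min(2)>190)*255).astype(np.uint8);M=np.zeros_like(m);M[105:235,285:380]=m[105:235,285:380]
for c in cv2.findContours(M,0,1)[0]:
    if cv2.contourArea(c)>100:print("white",cv2.minAreaRect(c))
# baseplate grey
g=((f.max(2)-f.min(2)<25)&(f.max(2)<110));M[:]=0;M[105:235,285:380]=g[105:235,285:380]*255
M=cv2.morphologyEx(M,cv2.MORPH_CLOSE,np.ones((9,9)))
c=max(cv2.findContours(M,0,1)[0],key=cv2.contourArea);r=cv2.minAreaRect(c);print("base",r)
B=cv2.boxPoints(r);print([ray(d,b,.01).round(4)[:2].tolist() for b in B])
E
```

```text
blob 87.0 (360.5, 158.0) [22.  5.] 90.0 (358, 147, 6, 23)
0.076 [ 0.584  -0.2568  0.076 ]
0.096 [ 0.5802 -0.2516  0.096 ]
0.103 [ 0.5789 -0.2498  0.103 ]
[[0.6038, -0.2465], [0.6035, -0.2573], [0.5552, -0.2545], [0.5555, -0.2438]]
blob 65.0 (315.0, 207.5) [ 6. 13.] 0.0 (312, 201, 7, 14)
0.076 [ 0.4766 -0.1509  0.076 ]
0.096 [ 0.4751 -0.1479  0.096 ]
0.103 [ 0.4746 -0.1469  0.103 ]
[[0.4611, -0.1403], [0.4889, -0.1415], [0.4886, -0.1544], [0.4608, -0.1531]]
white ((321.7803039550781, 175.70126342773438), (59.72541427612305, 93.5591049194336), 31.865978240966797)
base ((329.0045471191406, 169.8809051513672), (112.53964233398438, 76.79217529296875), 89.31793975830078)
[[0.7088, -0.1106], [0.7055, -0.2954], [0.4356, -0.2825], [0.4384, -0.1034]]
```

```bash
cat >> h.py <<'E'
from scipy.spatial.transform import Rotation as R
def quat(psi): # tool down, tool x axis at world yaw psi (rad)
    x=np.array([np.cos(psi),np.sin(psi),0]);z=np.array([0,0,-1.]);y=np.cross(z,x)
    q=R.from_matrix(np.stack([x,y,z],1)).as_quat();return np.array([q[3],q[0],q[1],q[2]])
def wristT(d,s):
    w,x,y,z=s["eef_rot"];T=np.eye(4);T[:3,:3]=R.from_quat([x,y,z,w]).as_matrix();T[:3,3]=s["eef_pos"];return T@d["hand_eye"]
E
python3 - <<'E'
from h import *
q=quat(np.pi-np.radians(2));p=[.56,-.235,.25]
print(arm.solve_ik(p,q));arm.movep(p,q)
s=arm.read_state();d=arm.snapshot("wrist");save(d,"w1");T=wristT(d,s)
print(s["time_s"],s["q"],s["eef_pos"],s["eef_rot"])
print(proj(d,[.579,-.25,.103],T),proj(d,[.477,-.151,.076],T))
E
```

```text
[-0.07600452  0.2485609  -0.14460346  0.         -1.17763197 -1.52969839]
2.1 [-7.71081876e-02  2.48632547e-01 -1.44545146e-01  7.93822732e-05
 -1.17766436e+00 -1.52921955e+00] [ 0.55976726 -0.23564605  0.24999775] [-2.49959045e-05  1.77495652e-02  9.99842463e-01 -3.52424894e-05]
[241.37622574 203.05673612] [338.12778051  92.78005014]
```

View pics/w1.png

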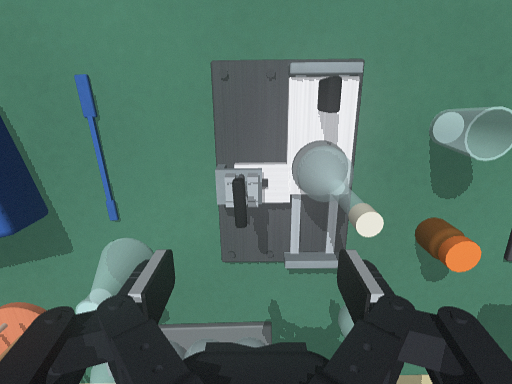

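Run:
```python
from h import *
s=arm.read_state();d=arm.snapshot("wrist");T=wristT(d,s)
cv2.imwrite("pics/w1z.png",cv2.resize(d["frame"][50:280,205:370,::-1],None,fx=2.6,fy=2.6,interpolation=2))
for thr in(35,48):
  for x in((228,252,172,232),(315,345,72,116)):
    for c in blobs(d,thr,*x)[:1]:
        r=cv2.minAreaRect(c);B=cv2.boxPoints(r);print(thr,r,B.round(0).tolist())
        for z in((.103,) if x[0]<300 else (.076,.06)):
            W=np.array([ray(d,b,z,T)[:2] for b in B]);e=[W[1]-W[0],W[2]-W[1]];L=max(e,key=np.linalg.norm)
            print(z,ray(d,r[0],z,T).round(4),"len",np.linalg.norm(e,axis=1).round(4),"yaw",np.degrees(np.arctan(L[1]/L[0])).round(1))
f=d["frame"].astype(int)
# base plate edges: left edge of base plate
g=((f.max(2)-f.min(2)<25)*255).astype(np.uint8)
for rows in(range(75,160,5),range(212,255,5)):
    P=[]
    for v in rows:
        row=g[v,195:370];i=np.nonzero(row)[0];P.append((ray(d,(195+i[0],v),.01,T)[:2],))
    P=np.array(P)[:,0];print("edge yaw",np.degrees(np.polyfit(P[:,0],P[:,1],1)[0]).round(2),P[0].round(4),P[-1].round(4))
```

```text
edge yaw -1.49 [ 0.4517 -0.2826] [ 0.5467 -0.2854]
edge yaw -1.37 [ 0.6255 -0.2876] [ 0.6876 -0.2894]
```

View pics/w1z.png

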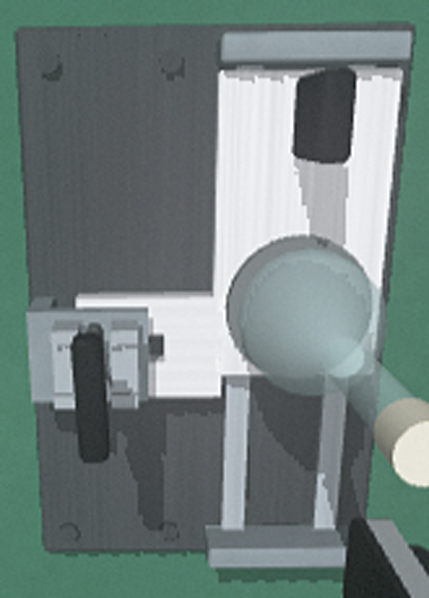

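Run:
```python
from h import *
s=arm.read_state();d=arm.snapshot("wrist");T=wristT(d,s)
f=d["frame"];print(f[195:215:4,232:250].max(2));print(f[72:114:5,312:346].max(2))
for thr in(52,58,64):
  for x in((228,252,172,232),(315,345,72,116)):
    for c in blobs(d,thr,*x)[:1]:
        r=cv2.minAreaRect(c);B=cv2.boxPoints(r);print(thr,r,B.round(0).tolist())
        for z in((.103,) if x[0]<300 else (.076,.06)):
            W=np.array([ray(d,b,z,T)[:2] for b in B]);e=[W[1]-W[0],W[2]-W[1]];L=max(e,key=np.linalg.norm)
            print(z,ray(d,r[0],z,T).round(4),"len",np.linalg.norm(e,axis=1).round(4),"yaw",np.degrees(np.arctan(L[1]/L[0])).round(1))
```

```text
[[200  65  51  58  58  55  55  57  55  57  58  52  50  67  89  86 200 195]
 [198 114  50  53  55  58  58  59  57  55  58  52  49  60 151 124 139 143]
 [193 197  50  52  56  58  55  55  50  57  59  55  52  43 150 131 147 147]
 [116 120  49  57  57  57  58  58  56  52  56  53  53  49  61  79  89  90]
 [ 73  75  58  54  53  57  53  56  54  56  54  55  56  50  57  76  75  78]]
[[147 148 146 147 146 147 149 148 142 146 146 144 146 146 146 143 142 143
  146 141 143 140 144 140 139 139 138 140 138 136 136 135 136 135]
 [159 161 156 158 161 163 163 161 159 163 168 172 166 170 114 118  81  82
   67  65  67  70  69  61  62  61  62  61  76 118 175 175 172 170]
 [240 227 235 242 239 242 250  62  56  58  61  61  60  59  60  59  62  64
   68  70  70  64  65  68  67  66  64  66  60  48 246 242 237 239]
 [237 235 236 242 240 245 202  56  58  61  62  60  61  64  62  61  65  68
   70  72  69  70  70  67  66  65  68  64  56  82 251 239 239 239]
 [237 234 238 239 240 248 105  60  61  63  66  65  63  60  64  62  65  67
   70  72  67  71  69  68  68  68  65  64  52 199 244 238 238 238]
 [237 235 241 240 2
[... 755 characters left out ...]
 (49.31284713745117, 12.203404426574707), 86.8201675415039) [[232.0, 178.0], [244.0, 177.0], [247.0, 227.0], [235.0, 227.0]]
0.103 [ 0.5782 -0.2519  0.103 ] len [0.012 0.053] yaw 0.3
64 ((239.6107635498047, 202.4938507080078), (49.42378616333008, 12.25887393951416), 86.8201675415039) [[232.0, 178.0], [244.0, 177.0], [247.0, 227.0], [235.0, 228.0]]
0.103 [ 0.5783 -0.2519  0.103 ] len [0.012  0.0532] yaw 0.3
64 ((322.0882568359375, 90.64706420898438), (10.186494827270508, 27.891597747802734), 14.03624439239502) [[314.0, 103.0], [321.0, 76.0], [330.0, 78.0], [324.0, 105.0]]
0.076 [ 0.4745 -0.1669  0.076 ] len [0.0254 0.01  ] yaw -13.2
0.06 [ 0.4743 -0.1634  0.06  ] len [0.0267 0.0105] yaw -13.2
```

Run:
```python
from h import *
arm.gripper_to(.045)
p=[.5783,-.2513]
q=quat(np.pi)
arm.movep(p+[.19],q)
print(arm.read_state()["eef_pos"])
print(arm.servo_line(p+[.095],vel=.08,f_stop=10))
s=arm.read_state();print(s["time_s"],s["eef_pos"],s["force"],s["grip_width"],s["q"])
d=arm.snapshot("wrist");save(d,"w2");save(arm.snapshot("side"),"s2")
```

```text
[ 0.57779459 -0.25146257  0.18882523]
False
4.4333 [ 0.5786982  -0.25139218  0.09560317] [-0.04794003  0.31559949  0.69277408] 0.04515732704377504 [-1.00863581e-01  4.20580319e-01 -2.77822586e-01  1.61735423e-04
 -8.71361510e-01 -1.46993162e+00]
```

View pics/w2.png

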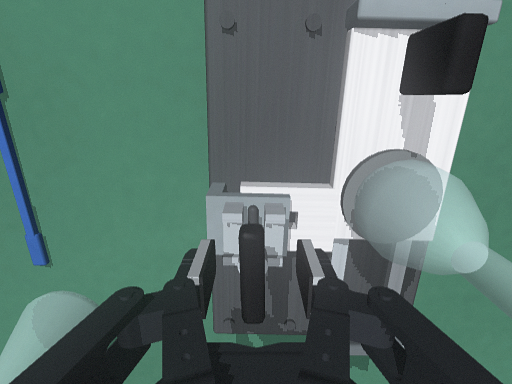

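View pics/s2.png

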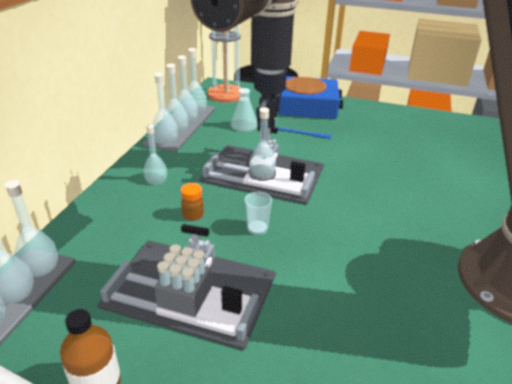

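Run:
```python
from h import *
arm.servo_line([.5785,-.2522,.095],vel=.03)
arm.gripper_to(.0)
s=arm.read_state();print(s["time_s"],s["eef_pos"],s["force"],s["moment"],s["grip_width"])
p=s["eef_pos"]
arm.servo_line([.5785,-.2522,.095+.0255],vel=.03)
s=arm.read_state();print(s["time_s"],s["eef_pos"],s["force"],s["moment"],s["grip_width"])
save(arm.snapshot("wrist"),"w3")
```

```text
5.1833 [ 0.57853137 -0.25281057  0.09530257] [-1.07839114 -4.36396126  1.74279375] [-1.689393    0.25819786  0.06827408] 0.01249818301386492
6.1833 [ 0.57828346 -0.25262801  0.11882466] [  4.19443992  -8.49263878 -12.12328581] [-3.01229915 -1.32627191 -0.05397241] 0.013017542186517362
```

View pics/w3.png

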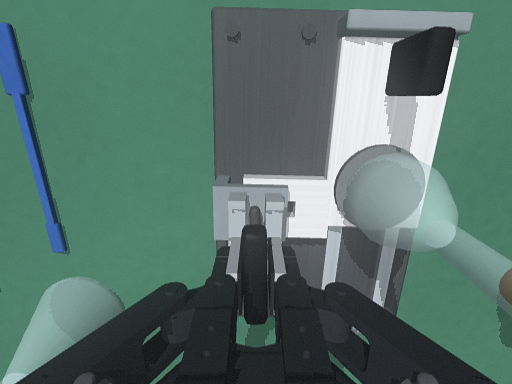

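Run:
```python
from h import *
P=[.578,-.2532,.1215]
arm.servo_line(P,vel=.02)
s=arm.read_state();print(s["time_s"],s["eef_pos"],s["force"],s["moment"])
psi=np.pi
for a in(20,45,70,88):
    q=arm.solve_ik(P,quat(psi+np.radians(a)));arm.move_j(q)
    s=arm.read_state();print(a,s["time_s"],s["eef_pos"],s["force"].round(1),s["moment"].round(2),s["q"][5].round(3))
save(arm.snapshot("wrist"),"w4");save(arm.snapshot("side"),"s4")
```

```text
6.4833 [ 0.57817295 -0.25286145  0.11968015] [  5.04792071  -3.89935319 -11.15097663] [-1.57876379 -1.75394216 -0.03332204]
20 6.9083 [ 0.57829491 -0.25337246  0.11983827] [  5.   -6.9 -11.4] [-2.57 -1.8  -0.01] -1.117
45 7.4083 [ 0.57871178 -0.25390338  0.12014702] [  5.6  -9.8 -11.8] [-3.55 -2.12 -0.01] -0.681
70 7.9083 [ 0.5793415  -0.25427889  0.12047451] [  6.7 -10.7 -13.6] [-4.08 -2.52  0.01] -0.245
88 8.3083 [ 0.5798573  -0.25439525  0.12069141] [  8.1 -12.1 -11.9] [-4.19 -3.   -0.02] 0.07
```

View pics/w4.png

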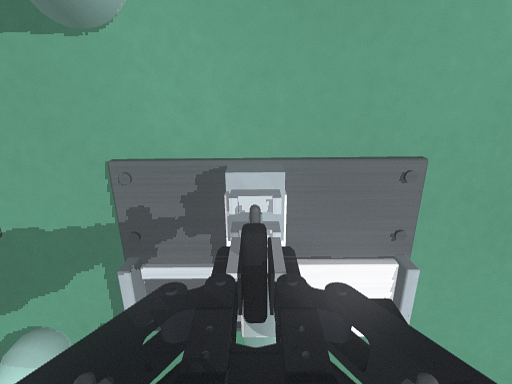

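Run:
```python
from h import *
for z in(.114,.1105,.1085):
    arm.servo_line([.5785,-.2535,z],vel=.03)
    s=arm.read_state();print(s["time_s"],s["eef_pos"],s["force"].round(1),s["moment"].round(2))
    if s["force"][2]>2:break
arm.gripper_to(.045)
s=arm.read_state();print(s["time_s"],s["eef_pos"],s["force"].round(1),s["grip_width"])
save(arm.snapshot("wrist"),"w5")
```

```text
8.8083 [ 0.57998128 -0.25448492  0.11307693] [  6.4 -10.1 -10.2] [-3.71 -2.39 -0.02]
9.075 [ 0.57998372 -0.25448275  0.10972221] [  6.5 -11.   -9.3] [-3.72 -2.33 -0.04]
9.325 [ 0.58012094 -0.2545544   0.10917989] [ 3.1 -7.2 -0.3] [-2.92 -1.18  0.06]
9.7333 [ 0.57837175 -0.2531517   0.10835084] [-0.1 -1.2 -0.4] 0.04527773331543712
```

View pics/w5.png

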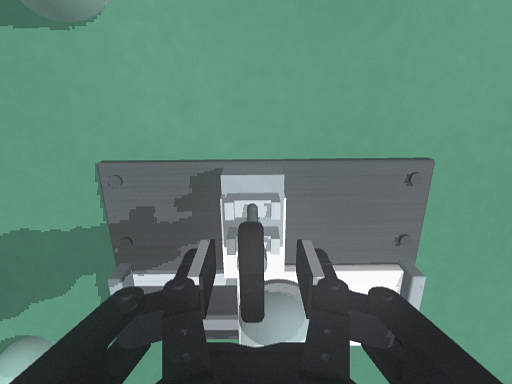

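Run:
```python
from h import *
arm.servo_line([.5785,-.2532,.25],vel=.15)
q=quat(np.pi-np.radians(1.5))
arm.movep([.49,-.152,.25],q)
s=arm.read_state();d=arm.snapshot("wrist");save(d,"w6");T=wristT(d,s);print(s["time_s"],s["eef_pos"])
for p in([.476,-.152,.076],[.5785,-.2525,.117]):print(proj(d,p,T))
for thr in (75,85):
  for c in blobs(d,thr,150,360,50,330,100):
    r=cv2.minAreaRect(c);print(r);B=cv2.boxPoints(r)
    print([ray(d,b,.076,T)[:2].round(4).tolist() for b in B],ray(d,r[0],.076,T))
```

```text
12.4167 [ 0.49008135 -0.15210318  0.24977809]
[254.71850165 164.39283587]
[160.76674133 271.8574881 ]
((188.5, 284.5), (89.0, 77.0), 90.0)
[[0.5625, -0.2758], [0.5647, -0.1865], [0.6942, -0.1938], [0.6917, -0.2943]] [ 0.62449441 -0.23723908  0.076     ]
((327.4999694824219, 284.5), (88.99998474121094, 62.99999237060547), 90.0)
[[0.5667, -0.1064], [0.5685, -0.0333], [0.6985, -0.0216], [0.6965, -0.1038]] [ 0.62873085 -0.06647496  0.076     ]
((280.0, 279.5), (10.0, 45.0), 0.0)
[[0.6531, -0.1311], [0.5886, -0.1308], [0.5889, -0.119], [0.6535, -0.1185]] [ 0.62006777 -0.12484363  0.076     ]
((252.0, 163.0), (34.0, 12.0), 90.0)
[[0.4563, -0.1606], [0.4566, -0.1481], [0.4933, -0.1489], [0.493, -0.1619]] [ 0.47442395 -0.15483975  0.076     ]
((190.0, 284.5), (89.0, 80.0), 90.0)
[[0.5625, -0.2758], [0.5648, -0.183], [0.6943, -0.1899], [0.6917, -0.2943]] [ 0.62454013 -0.23539615  0.076     ]
((327.4999694824219, 284.0), (89.99998474121094, 62.99999237060547), 90.0)
[[0.5654, -0.1064], [0.5672, -0.0334], [0.6985, -0.0216], [0.6965, -0.1038]] [ 0.62800409 -0.06651514  0.076     ]
((281.797119140625, 246.57188415527344), (12.430061340332031, 115.38773345947266), 2.2906100749969482)
[[0.6561, -0.1332], [0.5036, -0.1274], [0.5046, -0.1139], [0.6573, -0.1176]] [ 0.57486487 -0.12284964  0.076     ]
((252.0, 163.0), (36.0, 12.0), 90.0)
[[0.4552, -0.1605], [0.4556, -0.1481], [0.4944, -0.1489], [0.4941, -0.1619]] [ 0.47442395 -0.15483975  0.076     ]
```

View pics/w6.png

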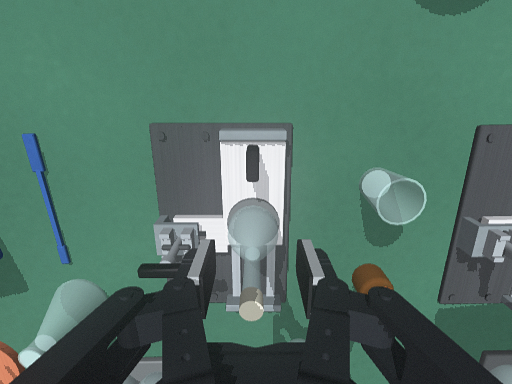

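Run:
```python
from h import *
arm.gripper_to(.04)
arm.servo_line([.475,-.154,.20],vel=.12)
print(arm.servo_line([.475,-.154,.062],vel=.1,f_stop=10))
arm.gripper_to(0)
s=arm.read_state();print(s["time_s"],s["eef_pos"],s["force"].round(1),s["grip_width"])
p=s["eef_pos"];u=np.array([np.cos(np.radians(-1.45)),np.sin(np.radians(-1.45)),0])
print(arm.servo_line(p+.02*u,vel=.05,f_stop=15))
s=arm.read_state();print(s["time_s"],s["eef_pos"],s["force"].round(1),s["grip_width"])
save(arm.snapshot("top"),"t7");save(arm.snapshot("wrist"),"w7")
```

```text
False
15.1583 [ 0.47520444 -0.15525054  0.06271169] [ -0.4 -11.1   2.3] 0.013485197140706218
False
15.7167 [ 0.49578709 -0.15586596  0.06274222] [ 0.6 -4.2 -1.6] 0.013109869614822156
```

View pics/w7.png

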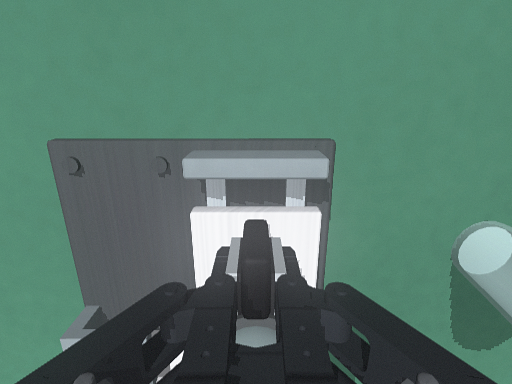

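The carriage has moved 20 mm off the near stop, held well. Continue to the end stop.

Run:
```python
from h import *
p0=np.array([.4752,-.1555,.0627])
u=np.array([np.cos(np.radians(-1.45)),np.sin(np.radians(-1.45)),0])
for dd in(.06,.084):
    print(arm.servo_line(p0+dd*u,vel=.06,f_stop=18))
    s=arm.read_state();print(s["time_s"],(s["eef_pos"]-p0)@u,s["eef_pos"],s["force"].round(1))
print(arm.servo_line(p0+.096*u,vel=.025,f_stop=14))
s=arm.read_state();print(s["time_s"],(s["eef_pos"]-p0)@u,s["eef_pos"],s["force"].round(1),s["grip_width"])
```

```text
False
16.6333 0.06064334070467851 [ 0.53582712 -0.15690825  0.06275128] [ 1.2 -1.8 -1.2]
False
17.1833 0.0849961233442841 [ 0.56017271 -0.15750053  0.0627405 ] [ 2.1 -0.5  0.1]
True
17.5583 0.09004978939281938 [ 0.56522427 -0.15764777  0.0627222 ] [-1.9  0.3  5.2] 0.01321711075498925
```

Run:
```python
from h import *
p0=np.array([.4752,-.1555,.0627])
u=np.array([np.cos(np.radians(-1.45)),np.sin(np.radians(-1.45)),0])
print(arm.servo_line(p0+.0955*u,vel=.03,f_stop=22))
s=arm.read_state();p=s["eef_pos"];print(s["time_s"],(p-p0)@u,s["force"].round(1))
arm.gripper_to(.035)
s=arm.read_state();p=s["eef_pos"];print((p-p0)@u,s["force"].round(1))
arm.servo_line(p+[0,0,.13],vel=.12)
arm.movep([.46,-.19,.27],quat(np.pi-np.radians(1.5)))
s=arm.read_state();d=arm.snapshot("wrist");save(d,"w8");T=wristT(d,s);print(s["time_s"],s["force"].round(1))
e=p0+.09*u
for x in([e[0],e[1],.076],[.5785,-.2525,.117]):print(proj(d,x,T))
save(arm.snapshot("top"),"t8");save(arm.snapshot("side"),"s8")
```

```text
True
17.7833 0.09012532544538067 [-1.7  1.3  5.3]
0.08956746672292798 [ 0.4  0.1 -1.2]
19.9583 [0.4 0.2 0.8]
[282.86186648 252.85893927]
[203.18273585 283.56033356]
```

View pics/w8.png

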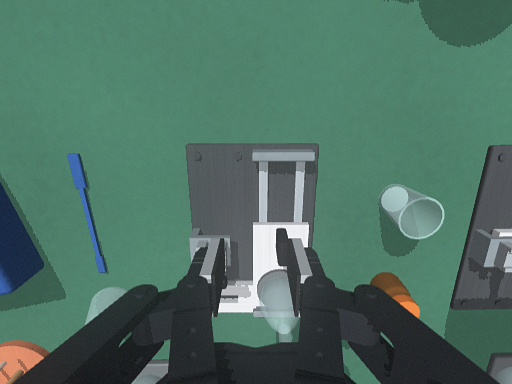

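View pics/s8.png

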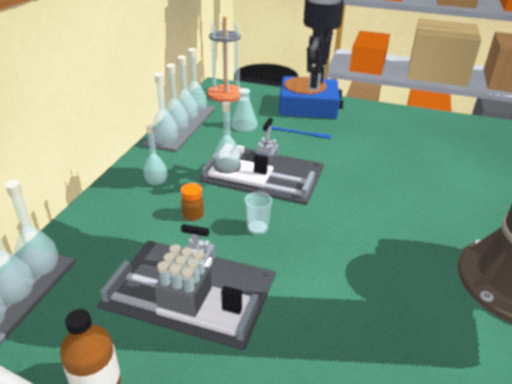

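Run:
```python
from h import *
arm.movep([.32,-.42,.30],quat(np.pi))
d=arm.snapshot("top");s=arm.snapshot("side")
print(arm.read_state()["time_s"])
a=cv2.resize(d["frame"][100:240,270:390,::-1],None,fx=4,fy=4,interpolation=2)
b=cv2.resize(s["frame"][105:205,195:330,::-1],None,fx=2.3,fy=2.3,interpolation=2)
o=np.zeros((560,800,3),np.uint8);o[:,:480]=a;o[:b.shape[0],485:485+b.shape[1]]=b;cv2.imwrite("pics/t9.png",o)
for c in blobs(d,38,285,380,105,235):
    r=cv2.minAreaRect(c);print(r,ray(d,r[0],.117),ray(d,r[0],.076))
```

```text
21.2583
((363.0, 157.0), (4.0, 22.0), 90.0) [ 0.57822605 -0.25151186  0.117     ] [ 0.58605633 -0.26248739  0.076     ]
((314.5, 168.0), (14.0, 5.0), 90.0) [ 0.55750058 -0.1475237   0.117     ] [ 0.56438599 -0.15375846  0.076     ]
```

View pics/t9.png

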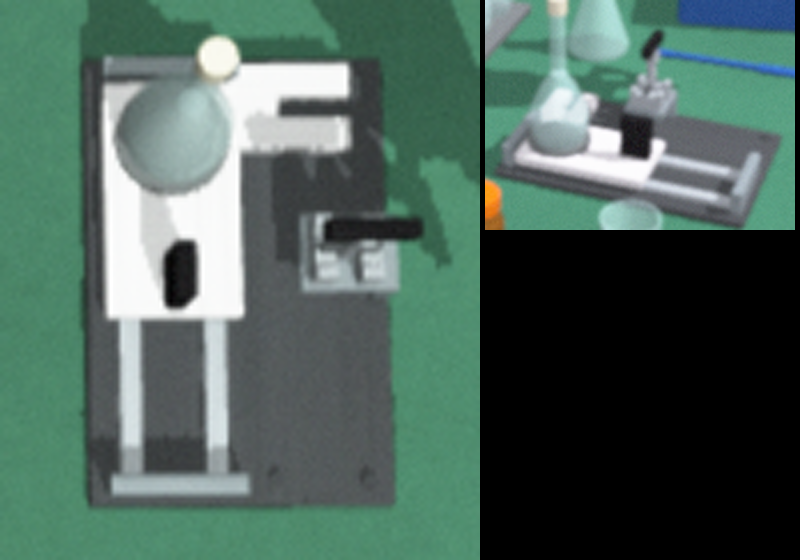

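```bash
python3 -c "
from station import arm
print(arm.hand_in(),arm.read_state()['time_s'])"
```

```text
the job is handed in; nothing more can be done
the job is handed in; nothing more can be done
```

The job is done and handed in at about 21 s of the 48 s allowed. On the flask slide I lifted the pin about 25 mm, turned it 88°, and lowered it until it carried itself. I then let go, gripped the fin and slid the carriage to the far end stop.

- **Pin:** the force fell to about zero at 14 mm up as I lowered it. After release and after the slide, the pictures show the bar still up and lying across the rails.
- **Carriage:** the arm's reading put the travel at 90.1 mm against a firm stop, pressed twice. After the fingers opened, the arm itself read 0.5 mm less, most likely springing back as the load came off. The last top view shows the plate touching the far stop. A rougher estimate from the top-camera pictures gave about 88 mm, which agrees within its accuracy.
- **Other slide:** I never went near the tube-rack slide. It looks unchanged in the side view after the slide, with its bar still along the rails.
- **Hand-in:** the arm was well clear and touching nothing.

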